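# Check the safety latch of the vacuum sealer and tag the machine

## Task

Check the spring latch on the vacuum sealer's front deck: slowly push its yellow paddle straight in with the fingers until the latch clicks over; a good one lets go before 12 N, so if it has still not clicked when held at 12 N for half a second, stop: it is too stiff; never press harder than 16 N. Then put the matching ring tag over the post on the deck, flat down: the green tag if the latch clicked, the red one if it was too stiff. Leave the other tags and all the kitchen things where they are.

Things in the scene. Friction and masses are not known exactly. Their poses are not given: they have to be found in the camera images.
- sealer: Bench vacuum sealer, fixed: low steel case 260 x 320 mm (x, y), flat front deck 60 mm high; a clear chamber lid, top at 120 mm, covers x from +10 to +130 mm. Origin: centre of its underside, on the table; x points from its front (robot side) to its back, y to its left, z up. The deck carries the latch (left) and the tag post (right).
- housing_top (a point): Centre of the top of the grey latch housing on the deck, a fixed box 60 x 70 x 68 mm (x, y, z), top at z = 128 mm; in the sealer's frame it spans x -46 to +14, y 35 to 105 mm. In the black window on its top an orange mark moves 10 mm towards the back when the latch clicks over.
- paddle: Yellow push paddle, upright plate 56 wide x 42 high x 8 mm thick on a stem before the housing. Origin: centre of its front face, the face to push; at rest x = -87, y = 70, z = 98 mm in the sealer's frame. Slides only along the sealer's +x, up to 30 mm; a weak spring (0.7 N + 0.12 N/mm) returns it. First 0.5 to 8.5 mm free play, unseen, differs each time; then a buffer spring: 1 N + 2 N/mm, 9 mm.
- bolt (a joint): The latch bolt inside the housing, moved by the paddle's buffer: 0 m = not released, 0.010 m = clicked over. A good one snaps over at 8 to 10 N on the paddle: the push suddenly drops and it stays over when let go. A stiff one does not move and only the buffer gives, up to about 20 N. Both look the same.
- tag_post (a point): Foot of the upright steel post for tags, 10 mm in diameter and 36 mm high, on the deck at x = -85, y = -85, z = 60 mm in the sealer's frame; the point is on the post's axis at deck height, z up.
- tag_green: Loose green plastic ring tag lying flat on the table, 44 mm outside, 20 mm hole, 14 mm high, 20 to 45 g. Origin: centre of its underside, z up. Means: latch good.
- tag_red: Loose red ring tag, same size and origin. Means: latch too stiff.
- tag_blue: Loose blue ring tag, same size and origin, not needed; leave it.
- jar_a: Jam jar with brass lid, 68 mm wide, 100 mm high; origin under its centre; leave it.
- jar_b: Jam jar with red lid, 68 mm wide, 100 mm high; origin under its centre; leave it.
- cup: Steel cup, 76 mm wide, 85 mm high; origin under its centre; leave it.
- bowl: White bowl, 110 mm wide, 60 mm high; origin under its centre; leave it.
- spoon: Steel spoon lying flat; origin on its underside; leave it.
Not all that is in view belongs to the job. What is shaped like the tag_green but white is not meant.

How it is judged:
By the outcome, as a careful person would: the job done as asked, in the order asked, and still so for the second after the job is handed in, with the robot touching nothing.
It also fails if it takes over 64 s, if anything falls off the work surface, if the arm or the gripper's body presses on something with over 40 N, if the wrist force passes 120 N, or if a joint passes its speed limit or range.

## Robot

A 6-joint arm with a two-finger parallel gripper is mounted at the origin on the work surface. World frame = base frame: x ahead of the robot, y to its left, z up, the work surface at z = 0. Lengths are in m, angles in rad, forces in N, time in s.
With the tool pointing down it reaches from about 0.225 to 0.875 m from the base axis. Payload 3.4 kg.
Tool frame: the origin (TCP) lies between the finger pads; the fingertips stand 11 mm ahead of it and the grasp point (between the pads) lies 8 mm behind it; z points along the fingers, y is the line along which they close (so a half turn about z gives the same grasp; the last joint's range is limited). The gripper opens to 85 mm and grips with 20 to 120 N. Pads are 22 mm wide; open, the fingers measure 114 mm over their backs; the gripper's body (76 mm by 85 mm) begins 54 mm behind the grasp point. The pads swing forward as they close: fully open they stand 13 mm farther back than shut.
Start: joints at [0.981, 0.276, 1.505, -0, 1.361, -0.121], TCP at [0.26, 0.513, 0.204] pointing down, gripper open.
Joint ranges: [-2.89, 2.89], [-0.75, 2.08], [0.22, 2.7], [-1.18, 4.32], [0.11, 2.71], [-2.7, 2.7]. Speed limits (rad/s): [2.57, 2.57, 3.14, 3.14, 3.14, 3.14].

## Interface

Orientations are given as a unit quaternion [w, x, y, z].
In Python, from rig import sensors, eyes, manip gives the robot as it stands.
- The arm moves only by the tool drive_tool, never from a script. Its argument "deltas" is a list of rows, each an object with "linear": the shift along the world's x, y, z in mm, a list of three; "twist": the turn about the world's z in degrees; "claw": the opening, from 0 (shut) to 1 (fully open). In form: [{"linear": [tx, ty, tz], "twist": twist, "claw": claw}, ...]. A call has 1 to 12 rows; each row is the pose to reach, as a shift and turn from the pose commanded when the call began; what a row does not reach only later rows make up. A row lasts 1/12 s, in which the tool goes at most 41.7 mm and 7.16 degrees, less where a joint would pass 70% of its speed; a pose out of reach is approached as far as the arm can. A call with a gripper value outside its range is refused whole. The fingers move at their own pace and stop on an object; "squeeze" is the grip in N (left out, the last holds). Time passes only in rows, so rows that repeat a pose let the fingers close. It gives the time, the measured TCP pose, the force, the opening and the grip force at its end, in the units of the state.
- sensors.get_state(): the state, without advancing time (a new reading comes with each control period).
- eyes.get_image(name): name is "side" or "top"; returns the picture (480x640x3 uint8, red, green, blue); there is no depth.
- eyes.camera_model(name): a dict with "intrinsics" (3x3 intrinsics, pixels), "R" (3x3) and "t" (3): a world point X has camera coordinates R X + t. Camera axes: x right, y down, z forward; pixel columns grow to the right and rows downward; lengths in m; the calibration is good to about 2 mm. A picture is of the moment at which its call begins. camera_model takes no time and is no camera call.
- manip.sign_off(): hands the job in; it is judged then, once.
The state is a dict: "clock": time; "qpos": joint angles; "qd": joint speeds; "effort": joint torques, N m; "position": TCP position; "ee_rot": TCP orientation; "contact_force": force on the tool from outside, world axes, zero at the start; "moment": the same for the moment, N m; "width": finger opening in m; "gripper_force": force on a finger pad.
Only numpy, scipy, OpenCV 4.12 (cv2) and the standard library are available. Lean on these libraries where they do the work, as an engineer would, in place of code of your own. Each camera call takes 0.05 s, during which the arm holds its last target. There are 200 camera calls.

## Working session

There is one attempt and no reset: what is moved stays moved. The work goes in short steps, Python scripts to look and compute and a tool call to move; the robot and the scene stay as the last step left them, time stands still between calls to the robot, and variables do not carry over. Pictures are saved under pics/ and viewed, at most 10 in all, crops included, and the job is handed in when it is done.

Besides the shell and the picture viewer there is one more tool, called after "Call:" by a JSON object that holds its "op" and its "data", one argument or row to a line. drive_tool: Moves the arm, as the interface text tells. Its arguments: {"type":"object","properties":{"deltas":{"type":"array","items":{"type":"object","properties":{"linear":{"type":"array","items":{"type":"number"}},"twist":{"type":"number"},"claw":{"type":"number"}}}},"squeeze":{"type":"number"}},"required":["deltas"]}

```bash
mkdir -p pics
python3 - <<'E'
from rig import sensors, eyes
import cv2, numpy as np, json
s=sensors.get_state(); print(s)
for n in("top","side"):
    im=eyes.get_image(n); cv2.imwrite(f"pics/{n}0.png",im[...,::-1])
    m=eyes.camera_model(n); print(n,m)
E
```

```text
{'clock': 0.0, 'qpos': array([ 9.80967537e-01,  2.76626794e-01,  1.50614918e+00,  3.92549510e-05,
        1.36070483e+00, -1.21015160e-01]), 'qd': array([-7.43414611e-05, -6.30503795e-04, -1.63792307e-04,  7.13988290e-04,
       -5.88177554e-04, -1.56309639e-03]), 'effort': array([-1.13481648e-03, -4.16775370e+01, -2.45800227e+01, -6.71721900e-04,
        1.11780781e-02, -8.83907433e-06]), 'position': array([0.25947283, 0.51247153, 0.20341524]), 'ee_rot': array([-3.46517446e-04,  2.32269959e-01,  9.72650901e-01, -8.78391614e-04]), 'contact_force': array([-0.0112662 ,  0.52432774,  0.28557433]), 'moment': array([ 0.01251702, -0.0267351 ,  0.04344691]), 'gripper_force': 0.0, 'width': 0.08533920640196486}
top {'intrinsics': array([[553.54824518,   0.        , 325.70705982],
       [  0.        , 553.54824518, 238.48973132],
       [  0.        ,   0.        ,   1.        ]]), 'R': array([[-0.01380115, -0.99977298,  0.01623321],
       [-0.98571387,  0.01087803, -0.16807685],
       [ 0.1678621 , -0.01832095, -0.98564023]]), 't': array([1.23751284e-03, 5.33606299e-01, 1.33760382e+00])}
side {'intrinsics': array([[434.15390252,   0.        , 318.72421444],
       [  0.        , 434.15390252, 236.76691402],
       [  0.        ,   0.        ,   1.        ]]), 'R': array([[ 7.87621958e-01, -6.16158601e-01,  4.79703573e-04],
       [-3.53213405e-01, -4.52142555e-01, -8.19028327e-01],
       [ 5.04868243e-01,  6.44915257e-01, -5.73752882e-01]]), 't': array([-0.38989811,  0.26022025,  0.91792109])}
```

View pics/top0.png

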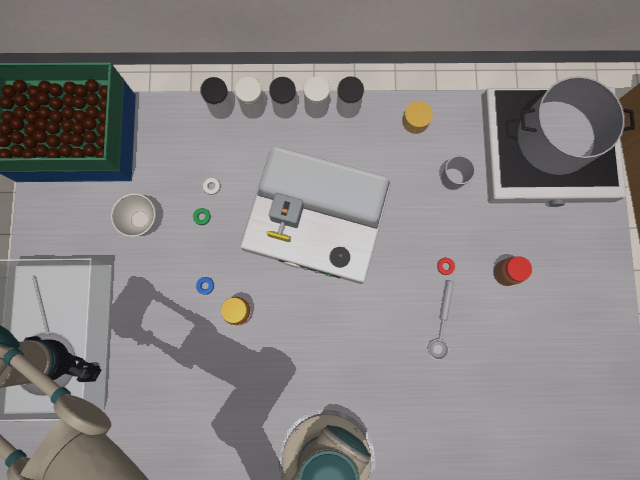

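View pics/side0.png

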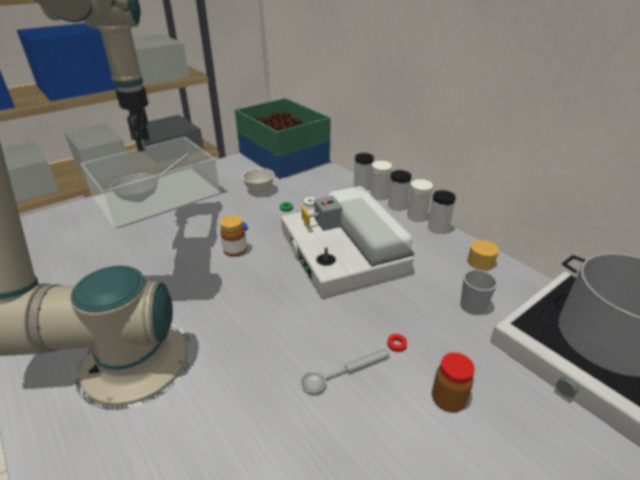

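```bash
cat > h.py <<'E'
import cv2, numpy as np
from rig import eyes, sensors
def ray(n,px,z):
    m=eyes.camera_model(n); R,t,K=(np.array(m[k]) for k in("R","t","intrinsics"))
    c=-R.T@t; d=R.T@np.linalg.solve(K,[px[0],px[1],1]); return (c+d*(z-c[2])/d[2])*1000
def proj(n,X):
    m=eyes.camera_model(n); p=np.array(m["intrinsics"])@(np.array(m["R"])@(np.array(X)/1000)+m["t"]); return p[:2]/p[2]
def blobs(im,lo,hi,amin=25):
    hsv=cv2.cvtColor(im,cv2.COLOR_RGB2HSV); k=cv2.inRange(hsv,lo,hi)
    n,l,s,c=cv2.connectedComponentsWithStats(k)
    return [(np.round(c[i],1),s[i].tolist()) for i in range(1,n) if s[i][4]>=amin],l
E
python3 - <<'E'
from h import *
for n in("top","side"):
    im=cv2.imread(f"pics/{n}0.png")[...,::-1].copy()
    for nm,lo,hi in(("green",(45,100,60),(80,255,255)),("red",(0,180,120),(4,255,255)),("yellow",(22,130,80),(32,255,255)),("orange",(8,170,120),(18,255,255))):
        for c,s in blobs(im,lo,hi,8)[0]:
            if nm=="green" and s[4]>600: continue
            if c[1]<160 and n=="top":continue
            print(n,nm,c,s,np.round(ray(n,c,.014 if nm in("green","red") else .119 if nm=="yellow" else .128)))
im=cv2.imread("pics/top0.png")
a=cv2.resize(im[140:290,180:400],None,fx=3.6,fy=3.6,interpolation=cv2.INTER_CUBIC);cv2.imwrite("pics/c1.png",a)
E
```

```text
top green [201.1 216.1] [193, 208, 17, 17, 176] [601. 313.  14.]
top red [519.1 268.2] [508, 257, 24, 24, 446] [ 457. -497.   14.]
top red [445.5 261.3] [439, 258, 16, 9, 41] [ 477. -310.   14.]
top red [447.6 269.2] [442, 267, 12, 5, 19] [ 456. -315.   14.]
top yellow [278.  235.9] [267, 231, 23, 11, 109] [528. 109. 119.]
top yellow [233.6 310.2] [222, 298, 25, 25, 467] [356. 211. 119.]
top orange [284.3 210.3] [282, 209, 5, 4, 13] [588.  93. 128.]
side green [249.8 109.4] [248, 108, 4, 5, 10] [ 988. 1191.   14.]
side green [286.  206.2] [281, 203, 11, 8, 76] [597. 303.  14.]
side green [306.2 267.1] [305, 265, 3, 5, 11] [462.  12.  14.]
side red [396.9 342.2] [389, 335, 17, 15, 166] [ 463. -316.   14.]
side red [457.3 366.6] [441, 354, 33, 26, 651] [ 513. -437.   14.]
side yellow [305.4 215.7] [302, 207, 7, 19, 76] [514.  83. 119.]
```

View pics/c1.png

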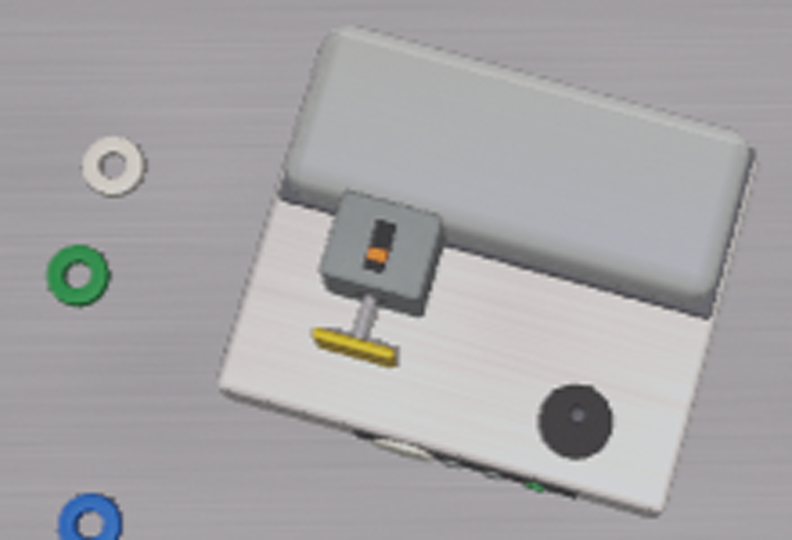

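Run:
```python
from h import *
P=lambda x,y,z: ray("top",(180+x/3.6,140+y/3.6),z)
fl,fr=P(221,386,.06),P(660,512,.06); print(fl,fr,np.linalg.norm(fl-fr))
bl,br=P(347,190,.128),P(443,213,.128); print(bl,br)
d=fl-fr; yaw=-np.degrees(np.arctan2(d[0],d[1])); d2=bl-br; print("yaw",yaw,-np.degrees(np.arctan2(d2[0],d2[1])))
disc,pt=P(576,421,.06),P(577,413,.096);print("disc",disc,"posttop",pt)
a=np.radians(yaw);R=np.array([[np.cos(a),-np.sin(a)],[np.sin(a),np.cos(a)]])
for nm,w,l in(("fl",fl,(-130,160)),("fr",fr,(-130,-160)),("disc",disc,(-85,-85)),("posttop",pt,(-85,-85)),("bl",bl,(14,105)),("br",br,(14,35)),("padTop",P(355,345,.119),(-83,70))):
    print(nm,"origin",w[:2]-R@l)
```

```text
[511.56771119 202.45245264  60.        ] [421.77330378 -95.46345855  60.        ] 311.1541832309133
[630.94020515 111.81957352 128.        ] [614.7290385   48.60145176 128.        ]
yaw -16.773256651194668 -14.382578211102132
disc [484.65540653 -39.6163993   60.        ] posttop [485.120889   -38.78863875  96.        ]
fl origin [589.86318199  11.74372381]
fr origin [592.41595138  20.21318912]
disc origin [590.56874101  17.2374975 ]
posttop origin [591.03422347  18.06525804]
bl origin [587.23442754  15.32706084]
br origin [591.22420582  19.13074019]
padTop origin [587.86206653  16.13064843]
```

The top crop shows a solid-green ring at (201,216), the white look-alike at (211,186), which isn't meant, blue at (205,285) and red at (446,266). The paddle is at (278,236), and the post with its black disc at (340,257). I'll go in front of the paddle with the fingers shut.

Call:
{"op": "drive_tool", "data": {
  "deltas": [
    {"linear": [19,-33,0],"twist": 1,"claw": 0},
    {"linear": [38,-66,0],"twist": 2,"claw": 0},
    {"linear": [57,-99,0],"twist": 3,"claw": 0},
    {"linear": [76,-131,0],"twist": 4,"claw": 0},
    {"linear": [95,-164,0],"twist": 5,"claw": 0},
    {"linear": [114,-197,0],"twist": 6,"claw": 0},
    {"linear": [133,-230,0],"twist": 7,"claw": 0},
    {"linear": [152,-262,0],"twist": 8,"claw": 0},
    {"linear": [171,-295,0],"twist": 9,"claw": 0},
    {"linear": [190,-328,0],"twist": 10,"claw": 0},
    {"linear": [209,-360,0],"twist": 10.5,"claw": 0},
    {"linear": [228,-393,0],"twist": 10.5,"claw": 0}
  ]
}}

```text
clock: 1.1
position: [0.4881, 0.1183, 0.2041]
ee_rot: [-0.0, 0.142, 0.99, 0.0]
contact_force: [0.0, 0.5, 0.7]
width: -0.0001
gripper_force: 0.0
```

Call:
{"op": "drive_tool", "data": {
  "deltas": [
    {"linear": [0,0,-25],"claw": 0},
    {"linear": [0,0,-50],"claw": 0},
    {"linear": [0,0,-75],"claw": 0},
    {"linear": [0,0,-95],"claw": 0},
    {"linear": [0,0,-107],"claw": 0},
    {"linear": [0,0,-109],"claw": 0},
    {"linear": [0,0,-109],"claw": 0},
    {"linear": [0,0,-109],"claw": 0},
    {"linear": [0,0,-109],"claw": 0}
  ]
}}

```text
$.deltas[0]: bad value
```

Run:
```python
from h import *
s=sensors.get_state(); print({k:np.round(s[k],4) for k in("clock","position","ee_rot","contact_force","width")})
a=eyes.get_image("top")[190:280,230:350]; b=eyes.get_image("side")[160:250,260:380]
cv2.imwrite("pics/c2.png",cv2.resize(np.vstack([a,b])[...,::-1],None,fx=3.2,fy=3.2,interpolation=cv2.INTER_CUBIC))
```

```text
{'clock': np.float64(1.1), 'position': array([0.4881, 0.1183, 0.2041]), 'ee_rot': array([-3.000e-04,  1.422e-01,  9.898e-01,  1.000e-04]), 'contact_force': array([0.0077, 0.5156, 0.658 ]), 'width': np.float64(-0.0001)}
```

View pics/c2.png

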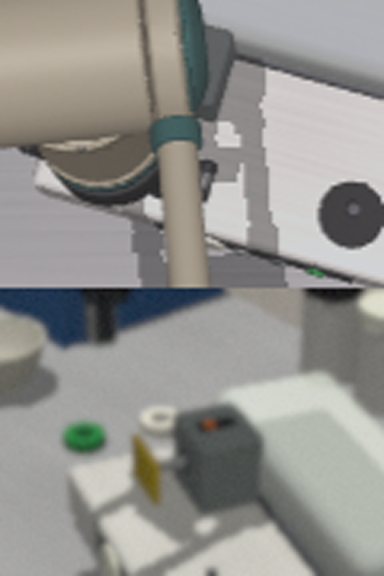

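The crop shows the arm hiding the paddle from the top camera. In the side view the paddle is clear and the orange mark is visible at about (326,202). The descent was refused because it had no twist field, so I'll resend it.

Call:
{"op": "drive_tool", "data": {
  "deltas": [
    {"linear": [0,2,-25],"twist": 0,"claw": 0},
    {"linear": [0,2,-50],"twist": 0,"claw": 0},
    {"linear": [0,2,-75],"twist": 0,"claw": 0},
    {"linear": [0,2,-95],"twist": 0,"claw": 0},
    {"linear": [0,2,-107],"twist": 0,"claw": 0},
    {"linear": [0,2,-109],"twist": 0,"claw": 0},
    {"linear": [0,2,-109],"twist": 0,"claw": 0},
    {"linear": [0,2,-109],"twist": 0,"claw": 0},
    {"linear": [0,2,-109],"twist": 0,"claw": 0}
  ]
}}

```text
clock: 1.95
position: [0.4887, 0.1223, 0.0964]
ee_rot: [0.001, 0.142, 0.99, 0.0]
contact_force: [-0.2, 0.0, 0.8]
width: 0.0005
gripper_force: 0.0
```

Run:
```python
from h import *
s=sensors.get_state(); print({k:np.round(s[k],4) for k in("clock","position","contact_force")})
b=eyes.get_image("side")[170:270,250:380]
cv2.imwrite("pics/c3.png",cv2.resize(b[...,::-1],None,fx=5,fy=5,interpolation=cv2.INTER_CUBIC))
p=s["position"]*1000
print(proj("side",p+[0,0,-11]),proj("side",[526,109,98]))
```

```text
{'clock': np.float64(1.95), 'position': array([0.4887, 0.1223, 0.0964]), 'contact_force': array([-0.1657,  0.0088,  0.7534])}
[289.51575386 223.07459848] [303.23553921 216.78458728]
```

View pics/c3.png

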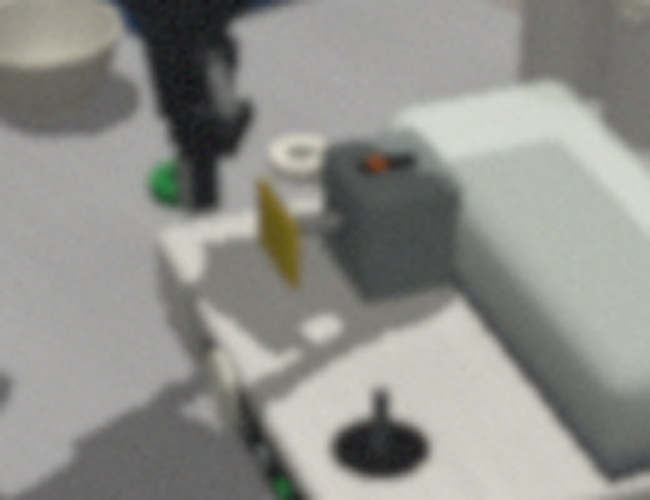

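Run:
```python
from h import *
print(proj("side",[485,-39,60]),proj("side",[485,-39,96]),proj("side",[601,313,14]), proj("side",[488,121,96]),proj("side",[488,121,160]))
im=eyes.get_image("side"); o=cv2.imread("pics/side0.png")[...,::-1]
d=np.abs(im.astype(int)-o).max(2)
for r in range(196,232,2): print(r,im[r,280:302:2].mean(1).astype(int),d[r,280:302:2])
s=sensors.get_state(); print(s["position"],s["qpos"],s["ee_rot"])
```

```text
[325.08281814 259.35745224] [325.21106639 247.96359138] [285.16553574 204.53974947] [289.45236895 220.13438227] [288.529718   199.82363342]
196 [162 146  72  34  33  35  27  39  39  72 141] [  2  17  92 131 132 129 141 123 122  88  19]
198 [163 156  98  35  33  31  30  32  35 111 154] [  1   8  65 131 134 132 136 130 129  51   6]
200 [165 161 129  53  35  29  29  47  75 140 161] [  3   3  32 107 127 134 135 117  90  24   2]
202 [155 135 103  71  46  31  48 117 143 159 164] [  2   3  20  60  97 119 112  46  21   4   2]
204 [125  88  72  76  52  31  51 136 164 164 163] [  2   1   9  39  58 104  99  25   2   5   3]
206 [105  77  74  75  55  32  50 130 162 165 150] [ 3  8 12 36 62 94 74 26  4  0 10]
208 [100  68  71  74  59  32  46 127 160 167 153] [ 3  2  8 35 45 55 57 26  3  2  4]
210 [134  92  72  79  61  38  55 129 160 165 151] [ 2  2  7 30 26 62 79 31  1  4  3]
212 [160 151 138 124  97 100 122 157 171 181 174] [ 2  2  1 12 41 53 39 12  1  3  1]
214 [165 165 169 167 168 181 188 197 202 201 185] [1 2 2 5 6 9 2 2 2 4 1]
216 [163 182 196 198 197 199 200 198 191 190 175] [ 0  3  1  1  1  1  2  4 10 12 12]
218 [158 173 200 206 204 179 162 156 138 134 128] [ 2  2  2  5  6 22 40 45 66 69 66]
220 [149 142 188 204 203 174 131 123 123 122 124] [ 2  0  3  2  2 29 70 79 82 82 81]
222 [150 124 160 194 202 175 131 124 125 123 124] [ 1  2  3  1  2 26 72 79 78 81 82]
224 [150 121 129 176 196 159 127 124 122 124 124] [ 1  1  3  1  5 45 78 79 82 80 79]
226 [155 122 115 138 151 131 128 124 125 125 125] [ 3  1  2  9 38 74 77 83 82 81 81]
228 [154 125 112 113 112 124 122 127 125 123 125] [ 2  4  1  5 55 76 84 77 81 82 81]
230 [158 138 114 109 109 147 137 128 125 124 126] [ 0  4  5  3 29 38 68 80 80 82 82]
[0.48858625 0.12224642 0.09638073] [ 1.06818594e-01  2.56456103e-01  1.82357339e+00  1.72088074e-04
  1.05930507e+00 -1.17869055e+00] [1.07556315e-03 1.42201866e-01 9.89837031e-01 3.51497811e-04]
```

Run:
```python
from h import *
for z in(204,193,206,230): print(z,proj("side",[260,513,z]),proj("top",[260,513,z]))
a=cv2.imread("pics/side0.png")[80:180,90:190]; b=cv2.imread("pics/top0.png")[320:420,40:140]
cv2.imwrite("pics/c4.png",cv2.resize(np.hstack([a,b]),None,fx=4,fy=4,interpolation=cv2.INTER_CUBIC))
```

```text
204 [146.46695423 157.48164961] [ 83.66820246 356.03503271]
193 [147.32166018 160.95745526] [ 85.80539502 355.82260746]
206 [146.31063456 156.84594936] [ 83.27536209 356.07407889]
230 [144.41237751 149.12636746] [ 78.4557841  356.55311858]
```

View pics/c4.png

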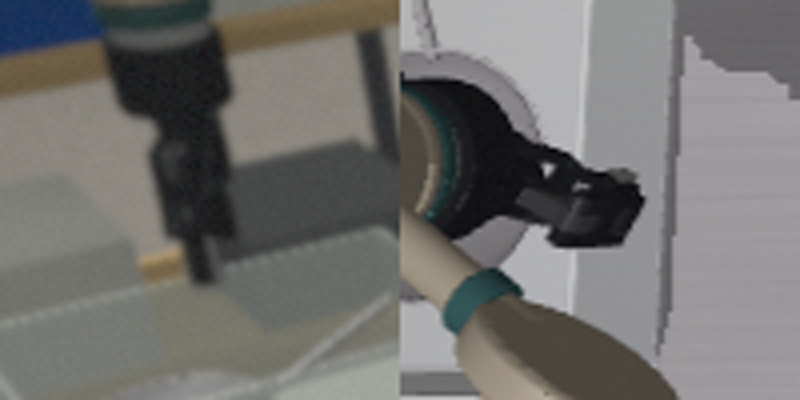

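Run:
```python
from h import *
def tri(ps,pt):
    P=[]
    for n in("side","top"):
        m=eyes.camera_model(n);P.append(np.array(m["intrinsics"])@np.c_[m["R"],m["t"]])
    X=cv2.triangulatePoints(*P,np.array(ps,float),np.array(pt,float)); return (X[:3]/X[3]).ravel()*1000
X=tri((141,150),(100,376));print(X,proj("side",X),proj("top",X))
im=eyes.get_image("top");cv2.imwrite("pics/top5.png",im[...,::-1])
a=im[170:290,200:340];b=eyes.get_image("side")[150:270,240:380]
print(proj("top",[488,122,85]))
cv2.imwrite("pics/c5.png",cv2.resize(np.hstack([a,b])[...,::-1],None,fx=2.8,fy=4.5,interpolation=cv2.INTER_CUBIC))
```

```text
[226.97187641 455.36044387 255.8368308 ] [137.76508179 150.12168197] [100.85302528 373.41742173]
[273.36619111 254.9356722 ]
```

View pics/c5.png

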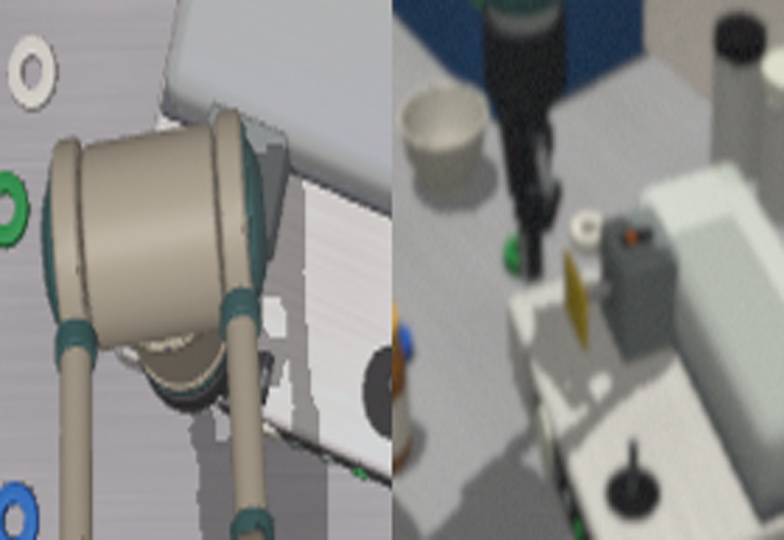

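The crops put the gripper laterally where the state says, just left of the paddle. The fingertip, at side pixel (290,212), looks higher than stated. I'll lower 16 mm, which is safe either way, and approach gently.

Call:
{"op": "drive_tool", "data": {
  "deltas": [
    {"linear": [0,0,-8],"twist": 0,"claw": 0},
    {"linear": [0,0,-16],"twist": 0,"claw": 0},
    {"linear": [0,0,-16],"twist": 0,"claw": 0},
    {"linear": [4.8,-1.4,-16],"twist": 0,"claw": 0},
    {"linear": [9.6,-2.8,-16],"twist": 0,"claw": 0},
    {"linear": [14.4,-4.2,-16],"twist": 0,"claw": 0},
    {"linear": [17.3,-5.1,-16],"twist": 0,"claw": 0},
    {"linear": [19.2,-5.6,-16],"twist": 0,"claw": 0},
    {"linear": [19.2,-5.6,-16],"twist": 0,"claw": 0},
    {"linear": [19.2,-5.6,-16],"twist": 0,"claw": 0}
  ]
}}

```text
clock: 2.98
position: [0.5071, 0.1163, 0.0793]
ee_rot: [-0.0, 0.142, 0.99, 0.0]
contact_force: [-0.2, -0.1, 0.8]
width: -0.0
gripper_force: 0.0
```

Run:
```python
from h import *
s=sensors.get_state(); print({k:np.round(s[k],4) for k in("clock","position","contact_force")})
b=eyes.get_image("side")[170:260,260:370]
cv2.imwrite("pics/c6.png",cv2.resize(b[...,::-1],None,fx=6,fy=6,interpolation=cv2.INTER_CUBIC))
```

```text
{'clock': np.float64(2.9833), 'position': array([0.5071, 0.1163, 0.0793]), 'contact_force': array([-0.2457, -0.1386,  0.7694])}
```

View pics/c6.png

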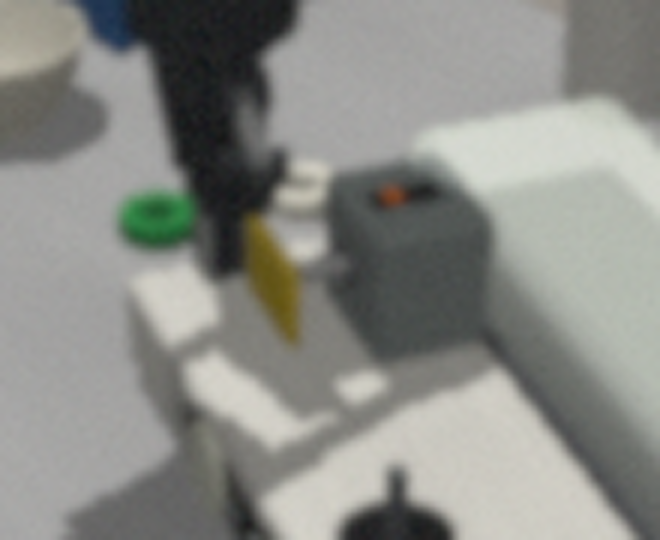

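The crop shows the fingertip at about (297,215), just off the paddle face and overlapping its upper half. Now I'll close the gap slowly.

Call:
{"op": "drive_tool", "data": {
  "deltas": [
    {"linear": [0.96,-0.28,-4],"twist": 0,"claw": 0},
    {"linear": [1.92,-0.56,-6],"twist": 0,"claw": 0},
    {"linear": [2.88,-0.84,-6],"twist": 0,"claw": 0},
    {"linear": [3.84,-1.12,-6],"twist": 0,"claw": 0},
    {"linear": [4.8,-1.4,-6],"twist": 0,"claw": 0},
    {"linear": [5.8,-1.7,-6],"twist": 0,"claw": 0},
    {"linear": [6.7,-2.0,-6],"twist": 0,"claw": 0},
    {"linear": [7.7,-2.2,-6],"twist": 0,"claw": 0},
    {"linear": [7.7,-2.2,-6],"twist": 0,"claw": 0}
  ]
}}

```text
clock: 3.78
position: [0.5151, 0.1141, 0.0734]
ee_rot: [0.0, 0.142, 0.99, 0.0]
contact_force: [-0.3, 0.7, -0.3]
width: 0.0003
gripper_force: 0.0
```

Call:
{"op": "drive_tool", "data": {
  "deltas": [
    {"linear": [0.5,-0.15,0],"twist": 0,"claw": 0},
    {"linear": [1.0,-0.3,0],"twist": 0,"claw": 0},
    {"linear": [1.5,-0.45,0],"twist": 0,"claw": 0},
    {"linear": [1.9,-0.55,0],"twist": 0,"claw": 0},
    {"linear": [2.4,-0.7,0],"twist": 0,"claw": 0},
    {"linear": [2.9,-0.85,0],"twist": 0,"claw": 0}
  ]
}}

```text
clock: 4.28
position: [0.5174, 0.1134, 0.0733]
ee_rot: [-0.0, 0.142, 0.99, 0.0]
contact_force: [-0.8, 0.0, 0.2]
width: -0.0002
gripper_force: 0.4
```

Call:
{"op": "drive_tool", "data": {
  "deltas": [
    {"linear": [0.5,-0.15,0],"twist": 0,"claw": 0},
    {"linear": [1.0,-0.3,0],"twist": 0,"claw": 0},
    {"linear": [1.5,-0.45,0],"twist": 0,"claw": 0},
    {"linear": [1.9,-0.55,0],"twist": 0,"claw": 0}
  ]
}}

```text
clock: 4.62
position: [0.5194, 0.1128, 0.0733]
ee_rot: [-0.0, 0.142, 0.99, 0.0]
contact_force: [-0.8, 0.0, -0.3]
width: -0.0002
gripper_force: 0.5
```

Call:
{"op": "drive_tool", "data": {
  "deltas": [
    {"linear": [0.5,-0.15,0],"twist": 0,"claw": 0},
    {"linear": [1.0,-0.3,0],"twist": 0,"claw": 0},
    {"linear": [1.5,-0.45,0],"twist": 0,"claw": 0},
    {"linear": [1.9,-0.55,0],"twist": 0,"claw": 0}
  ]
}}

```text
clock: 4.95
position: [0.5214, 0.1122, 0.0733]
ee_rot: [-0.0, 0.142, 0.99, 0.0]
contact_force: [-1.5, -0.3, 0.6]
width: -0.0001
gripper_force: 0.6
```

Call:
{"op": "drive_tool", "data": {
  "deltas": [
    {"linear": [0.5,-0.15,0],"twist": 0,"claw": 0},
    {"linear": [1.0,-0.3,0],"twist": 0,"claw": 0},
    {"linear": [1.5,-0.45,0],"twist": 0,"claw": 0},
    {"linear": [1.9,-0.55,0],"twist": 0,"claw": 0}
  ]
}}

```text
clock: 5.28
position: [0.5227, 0.1118, 0.0733]
ee_rot: [-0.001, 0.142, 0.99, 0.0]
contact_force: [-2.7, 0.3, 3.7]
width: 0.0002
gripper_force: 1.7
```

Upward force of about 3 N is unexpected, so I'll raise a few mm and check it.

Call:
{"op": "drive_tool", "data": {
  "deltas": [
    {"linear": [0,0,2],"twist": 0,"claw": 0},
    {"linear": [0,0,4],"twist": 0,"claw": 0},
    {"linear": [0,0,7],"twist": 0,"claw": 0},
    {"linear": [0,0,7],"twist": 0,"claw": 0},
    {"linear": [0,0,7],"twist": 0,"claw": 0}
  ]
}}

```text
clock: 5.7
position: [0.5229, 0.1117, 0.0805]
ee_rot: [-0.0, 0.142, 0.99, -0.0]
contact_force: [-3.9, 1.6, 1.3]
width: 0.0002
gripper_force: 1.9
```

Call:
{"op": "drive_tool", "data": {
  "deltas": [
    {"linear": [0.3,-0.09,0],"twist": 0,"claw": 0},
    {"linear": [0.6,-0.18,0],"twist": 0,"claw": 0},
    {"linear": [1.0,-0.28,0],"twist": 0,"claw": 0},
    {"linear": [1.0,-0.28,0],"twist": 0,"claw": 0}
  ]
}}

```text
clock: 6.03
position: [0.5236, 0.1115, 0.0804]
ee_rot: [-0.001, 0.142, 0.99, -0.0]
contact_force: [-6.0, 0.5, 2.8]
width: 0.0002
gripper_force: 2.7
```

Call:
{"op": "drive_tool", "data": {
  "deltas": [
    {"linear": [0.3,-0.09,0],"twist": 0,"claw": 0},
    {"linear": [0.6,-0.18,0],"twist": 0,"claw": 0},
    {"linear": [1.0,-0.28,0],"twist": 0,"claw": 0},
    {"linear": [1.0,-0.28,0],"twist": 0,"claw": 0}
  ]
}}

```text
clock: 6.37
position: [0.5241, 0.1112, 0.0804]
ee_rot: [-0.001, 0.142, 0.99, 0.0]
contact_force: [-6.7, 0.9, 3.2]
width: 0.0001
gripper_force: 3.3
```

Call:
{"op": "drive_tool", "data": {
  "deltas": [
    {"linear": [0.3,-0.09,0],"twist": 0,"claw": 0},
    {"linear": [0.6,-0.18,0],"twist": 0,"claw": 0},
    {"linear": [1.0,-0.28,0],"twist": 0,"claw": 0},
    {"linear": [1.0,-0.28,0],"twist": 0,"claw": 0}
  ]
}}

```text
clock: 6.7
position: [0.5245, 0.1112, 0.0804]
ee_rot: [-0.002, 0.142, 0.99, 0.0]
contact_force: [-7.3, 1.3, 4.4]
width: -0.0002
gripper_force: 3.8
```

Call:
{"op": "drive_tool", "data": {
  "deltas": [
    {"linear": [0.3,-0.09,0],"twist": 0,"claw": 0},
    {"linear": [0.6,-0.18,0],"twist": 0,"claw": 0},
    {"linear": [1.0,-0.28,0],"twist": 0,"claw": 0},
    {"linear": [1.0,-0.28,0],"twist": 0,"claw": 0}
  ]
}}

```text
clock: 7.03
position: [0.525, 0.111, 0.0804]
ee_rot: [-0.002, 0.142, 0.99, 0.0]
contact_force: [-8.6, 0.9, 4.7]
width: 0.0001
gripper_force: 4.3
```

Call:
{"op": "drive_tool", "data": {
  "deltas": [
    {"linear": [0.3,-0.09,0],"twist": 0,"claw": 0},
    {"linear": [0.6,-0.18,0],"twist": 0,"claw": 0},
    {"linear": [0.8,-0.23,0],"twist": 0,"claw": 0},
    {"linear": [0.8,-0.23,0],"twist": 0,"claw": 0}
  ]
}}

```text
clock: 7.37
position: [0.5253, 0.1109, 0.0804]
ee_rot: [-0.003, 0.142, 0.99, 0.0]
contact_force: [-9.1, 2.6, 5.0]
width: 0.0004
gripper_force: 4.7
```

Call:
{"op": "drive_tool", "data": {
  "deltas": [
    {"linear": [0.3,-0.09,0],"twist": 0,"claw": 0},
    {"linear": [0.6,-0.18,0],"twist": 0,"claw": 0},
    {"linear": [0.8,-0.23,0],"twist": 0,"claw": 0},
    {"linear": [0.8,-0.23,0],"twist": 0,"claw": 0}
  ]
}}

```text
clock: 7.7
position: [0.5257, 0.1108, 0.0804]
ee_rot: [-0.003, 0.142, 0.99, 0.0]
contact_force: [-10.3, 3.1, 6.1]
width: 0.0
gripper_force: 5.1
```

Call:
{"op": "drive_tool", "data": {
  "deltas": [
    {"linear": [0.3,-0.09,0],"twist": 0,"claw": 0},
    {"linear": [0.6,-0.18,0],"twist": 0,"claw": 0},
    {"linear": [0.8,-0.23,0],"twist": 0,"claw": 0},
    {"linear": [0.8,-0.23,0],"twist": 0,"claw": 0}
  ]
}}

```text
clock: 8.03
position: [0.5261, 0.1107, 0.0804]
ee_rot: [-0.003, 0.142, 0.99, 0.0]
contact_force: [-10.3, 2.5, 6.3]
width: -0.0001
gripper_force: 5.5
```

Call:
{"op": "drive_tool", "data": {
  "deltas": [
    {"linear": [0.3,-0.09,0],"twist": 0,"claw": 0},
    {"linear": [0.6,-0.18,0],"twist": 0,"claw": 0},
    {"linear": [0.6,-0.18,0],"twist": 0,"claw": 0}
  ]
}}

```text
clock: 8.28
position: [0.5263, 0.1106, 0.0804]
ee_rot: [-0.004, 0.142, 0.99, 0.0]
contact_force: [-11.7, 3.1, 7.1]
width: 0.0002
gripper_force: 5.8
```

Call:
{"op": "drive_tool", "data": {
  "deltas": [
    {"linear": [0.3,-0.09,0],"twist": 0,"claw": 0},
    {"linear": [0.6,-0.18,0],"twist": 0,"claw": 0},
    {"linear": [0.6,-0.18,0],"twist": 0,"claw": 0}
  ]
}}

```text
clock: 8.53
position: [0.5266, 0.1105, 0.0804]
ee_rot: [-0.004, 0.142, 0.99, 0.0]
contact_force: [-12.1, 3.5, 7.3]
width: -0.0
gripper_force: 6.2
```

Call:
{"op": "drive_tool", "data": {
  "deltas": [
    {"linear": [0,0,0],"twist": 0,"claw": 0},
    {"linear": [0,0,0],"twist": 0,"claw": 0},
    {"linear": [0,0,0],"twist": 0,"claw": 0}
  ]
}}

```text
clock: 8.78
position: [0.5266, 0.1105, 0.0804]
ee_rot: [-0.004, 0.142, 0.99, 0.0]
contact_force: [-11.4, 2.9, 8.3]
width: 0.0004
gripper_force: 6.1
```

Call:
{"op": "drive_tool", "data": {
  "deltas": [
    {"linear": [0,0,0],"twist": 0,"claw": 0},
    {"linear": [0,0,0],"twist": 0,"claw": 0},
    {"linear": [0,0,0],"twist": 0,"claw": 0}
  ]
}}

```text
clock: 9.03
position: [0.5266, 0.1105, 0.0804]
ee_rot: [-0.004, 0.142, 0.99, 0.0]
contact_force: [-11.7, 3.2, 8.8]
width: 0.0
gripper_force: 6.1
```

Call:
{"op": "drive_tool", "data": {
  "deltas": [
    {"linear": [0.3,-0.09,0],"twist": 0,"claw": 0},
    {"linear": [0.6,-0.18,0],"twist": 0,"claw": 0},
    {"linear": [0.6,-0.18,0],"twist": 0,"claw": 0}
  ]
}}

```text
clock: 9.28
position: [0.5269, 0.1104, 0.0804]
ee_rot: [-0.004, 0.142, 0.99, 0.0]
contact_force: [-12.6, 2.4, 7.9]
width: -0.0003
gripper_force: 6.5
```

Call:
{"op": "drive_tool", "data": {
  "deltas": [
    {"linear": [0,0,0],"twist": 0,"claw": 0},
    {"linear": [0,0,0],"twist": 0,"claw": 0},
    {"linear": [0,0,0],"twist": 0,"claw": 0},
    {"linear": [0,0,0],"twist": 0,"claw": 0},
    {"linear": [0,0,0],"twist": 0,"claw": 0},
    {"linear": [0,0,0],"twist": 0,"claw": 0}
  ]
}}

```text
clock: 9.78
position: [0.5269, 0.1104, 0.0804]
ee_rot: [-0.004, 0.142, 0.99, 0.0]
contact_force: [-12.1, 2.8, 8.1]
width: -0.0001
gripper_force: 6.4
```

Run:
```python
from h import *
o=cv2.imread("pics/side0.png")[...,::-1].copy()
for im in(o,eyes.get_image("side")):
    im=im[190:212,312:340].copy()
    print([(c+[312,190],s) for c,s in blobs(im,(3,140,90),(18,255,255),2)[0]])
for i in range(3):
    eyes.get_image("side"); f=sensors.get_state()["contact_force"]; print(-(f[0]*.96-f[1]*.281))
```

```text
[(array([325. , 202.5]), [12, 12, 3, 2, 6])]
[(array([325. , 202.5]), [12, 12, 3, 2, 6])]
12.639555400803294
12.554918202740566
12.943127423437474
```

No click: the force held at about 12.5 N for over 0.6 s and the orange mark stayed at (325,202.5). The latch is too stiff, so it gets the red tag. Backing off.

Call:
{"op": "drive_tool", "data": {
  "deltas": [
    {"linear": [-4.8,1.4,0],"twist": 0,"claw": 0},
    {"linear": [-14.4,4.2,0],"twist": 0,"claw": 0},
    {"linear": [-28.8,8.4,0],"twist": 0,"claw": 0},
    {"linear": [-43,12.6,0],"twist": 0,"claw": 0},
    {"linear": [-48,14,10],"twist": 0,"claw": 0},
    {"linear": [-48,14,40],"twist": 0,"claw": 0},
    {"linear": [-48,14,75],"twist": 0,"claw": 0},
    {"linear": [-48,14,105],"twist": 0,"claw": 0},
    {"linear": [-48,14,120],"twist": 0,"claw": 0},
    {"linear": [-48,14,120],"twist": 0,"claw": 0},
    {"linear": [-48,14,120],"twist": 0,"claw": 0}
  ]
}}

```text
clock: 10.9
position: [0.4857, 0.1233, 0.2021]
ee_rot: [0.003, 0.142, 0.99, 0.001]
contact_force: [-0.1, 0.1, -0.3]
width: -0.0001
gripper_force: 0.0
```

Run:
```python
from h import *
print(sensors.get_state()["position"],sensors.get_state()["contact_force"])
for n,(r0,r1,c0,c1) in(("top",(250,284,430,462)),("side",(328,356,380,414))):
    im=eyes.get_image(n)[r0:r1,c0:c1]; k=((im[...,0].astype(int)-im[...,1]>60)).astype(np.uint8)
    p=cv2.findContours(k,cv2.RETR_EXTERNAL,cv2.CHAIN_APPROX_NONE)[0]; p=max(p,key=cv2.contourArea)
    (c,ax,an)=cv2.fitEllipse(p); c=np.array(c)+[c0,r0]; print(n,c,ax,ray(n,c,.014),ray(n,c,.010))
    # spoon handle end
```

```text
[0.48565246 0.12326547 0.20212426] [-0.09104364  0.11671345 -0.27547536]
top [445.97042751 265.83564377] (16.067115783691406, 16.429452896118164) [ 464.98013765 -310.82646994   14.        ] [ 465.44930706 -311.77553843   10.        ]
side [396.85687256 341.72922802] (16.68646240234375, 19.2259464263916) [ 463.55720337 -315.00082038   14.        ] [ 466.46629011 -312.79929497   10.        ]
```

Both views agree on the red tag at about (465.5, -312) mm. It's the only solid-red ring, at top (446,266) and side (397,342); the other red thing is a jar lid. Moving over it.

Call:
{"op": "drive_tool", "data": {
  "deltas": [
    {"linear": [-2,-36,0],"twist": 0,"claw": 0},
    {"linear": [-3,-73,0],"twist": 0,"claw": 0},
    {"linear": [-5,-109,0],"twist": 0,"claw": 0},
    {"linear": [-7,-145,0],"twist": 0,"claw": 0.3},
    {"linear": [-8,-181,0],"twist": 0,"claw": 0.6},
    {"linear": [-10,-218,0],"twist": 0,"claw": 1},
    {"linear": [-12,-254,0],"twist": 0,"claw": 1},
    {"linear": [-13,-290,0],"twist": 0,"claw": 1},
    {"linear": [-15,-326,0],"twist": 0,"claw": 1},
    {"linear": [-17,-363,0],"twist": 0,"claw": 1},
    {"linear": [-18,-399,0],"twist": 0,"claw": 1},
    {"linear": [-20,-435,0],"twist": 0,"claw": 1}
  ]
}}

```text
clock: 12.0
position: [0.4626, -0.3132, 0.1985]
ee_rot: [-0.001, 0.142, 0.99, 0.001]
contact_force: [0.7, 0.1, -1.2]
width: 0.085
gripper_force: 0.0
```

Call:
{"op": "drive_tool", "data": {
  "deltas": [
    {"linear": [0,0,-30],"twist": 0,"claw": 1},
    {"linear": [0,0,-60],"twist": 0,"claw": 1},
    {"linear": [0,0,-90],"twist": 0,"claw": 1},
    {"linear": [0,0,-120],"twist": 0,"claw": 1},
    {"linear": [0,0,-130],"twist": 0,"claw": 1},
    {"linear": [0,0,-130],"twist": 0,"claw": 1},
    {"linear": [0,0,-130],"twist": 0,"claw": 1}
  ]
}}

```text
clock: 12.58
position: [0.4635, -0.3117, 0.0699]
ee_rot: [-0.001, 0.142, 0.99, 0.0]
contact_force: [0.3, 0.4, -0.5]
width: 0.0853
gripper_force: 0.0
```

Run:
```python
from h import *
s=sensors.get_state(); print(s["position"],s["contact_force"])
p=s["position"]*1000
v=np.array([.28,.96,0])
print(proj("side",p+48*v+[0,0,2]),proj("side",p-48*v+[0,0,2]),proj("side",p+[0,0,-11]))
a=eyes.get_image("side")[230:380,310:470];b=eyes.get_image("top")[190:340,370:530]
cv2.imwrite("pics/c7.png",cv2.resize(np.hstack([a,b])[...,::-1],None,fx=2.5,fy=3.6,interpolation=cv2.INTER_CUBIC))
```

```text
[ 0.46350738 -0.31165571  0.0699163 ] [ 0.32981754  0.38591637 -0.51698206]
[387.28879526 306.93987794] [410.72919333 338.24638755] [397.88663286 326.31236637]
```

View pics/c7.png

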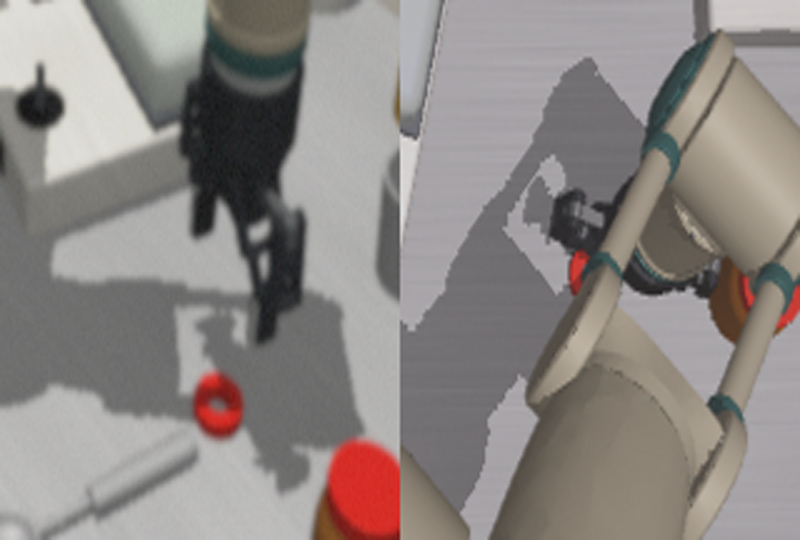

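The crop shows both open fingertips straddling the tag, at side (390,295) and (415,325), and the ring at (397,342). Again they look higher than the state implies. I'll go down stepwise and check.

Call:
{"op": "drive_tool", "data": {
  "deltas": [
    {"linear": [2,0,-15],"twist": 0,"claw": 1},
    {"linear": [2,0,-30],"twist": 0,"claw": 1},
    {"linear": [2,0,-40],"twist": 0,"claw": 1},
    {"linear": [2,0,-40],"twist": 0,"claw": 1},
    {"linear": [2,0,-40],"twist": 0,"claw": 1}
  ]
}}

```text
clock: 13.1
position: [0.4658, -0.3119, 0.031]
ee_rot: [0.0, 0.142, 0.99, -0.0]
contact_force: [0.8, -0.2, 0.2]
width: 0.0854
gripper_force: 0.0
```

```bash
cat >> h.py <<'E'
def tips():
    im=eyes.get_image("side"); k=(im.max(2)<75).astype(np.uint8); k[:, :370]=0;k[:,450:]=0;k[:240]=0
    n,l,s,c=cv2.connectedComponentsWithStats(k); i=1+np.argmax(s[1:,4]); r,c=np.nonzero(l==i)
    for a,b in((378,396),(404,425)):
        m=(c>=a)&(c<b)
        if m.any(): rr=r[m].max(); print("tip",rr,c[m][r[m]==rr].mean())
    st=sensors.get_state(); p=st["position"]*1000; v=np.array([.28,.96,0])
    print(p,st["contact_force"])
    for z in (2,37): print(z,proj("side",p+48*v+[0,0,z]),proj("side",p-48*v+[0,0,z]))
E
python3 -c "
from h import *
tips()"
```

```text
tip 308 387.0
tip 338 412.5
[ 466.18930961 -312.17166065   31.36244728] [-0.15478811  0.08259348  0.087686  ]
2 [386.73209202 319.08778491] [409.52194664 350.57546777]
37 [388.17848906 307.71834543] [411.61114758 338.98037537]
```

Call:
{"op": "drive_tool", "data": {
  "deltas": [
    {"linear": [-0.5,0,-5],"twist": 0,"claw": 1},
    {"linear": [-0.5,0,-10],"twist": 0,"claw": 1},
    {"linear": [-0.5,0,-14],"twist": 0,"claw": 1},
    {"linear": [-0.5,0,-17],"twist": 0,"claw": 1},
    {"linear": [-0.5,0,-17],"twist": 0,"claw": 1},
    {"linear": [-0.5,0,-17],"twist": 0,"claw": 1}
  ]
}}

```text
clock: 13.65
position: [0.4648, -0.3115, 0.013]
ee_rot: [-0.0, 0.142, 0.99, 0.0]
contact_force: [0.7, -0.4, 0.2]
width: 0.0855
gripper_force: 0.0
```

Call:
{"op": "drive_tool", "data": {
  "deltas": [
    {"linear": [0,0,0],"twist": 0,"claw": 0.7},
    {"linear": [0,0,0],"twist": 0,"claw": 0.5},
    {"linear": [0,0,0],"twist": 0,"claw": 0.4},
    {"linear": [0,0,0],"twist": 0,"claw": 0.4},
    {"linear": [0,0,0],"twist": 0,"claw": 0.4},
    {"linear": [0,0,0],"twist": 0,"claw": 0.4},
    {"linear": [0,0,0],"twist": 0,"claw": 0.4}
  ],
  "squeeze": 20
}}

```text
clock: 14.23
position: [0.465, -0.3117, 0.0134]
ee_rot: [0.0, 0.142, 0.99, 0.0]
contact_force: [-0.4, -0.1, -0.0]
width: 0.0342
gripper_force: 0.0
```

```bash
python3 -c "
from h import *
tips(); im=eyes.get_image('side')[250:360,350:460]; cv2.imwrite('pics/c8.png',cv2.resize(im[...,::-1],None,fx=5,fy=5))"
```

```text
tip 326 393.0
tip 339 404.0
[ 465.00558609 -311.66402643   13.35714765] [-0.70905508  1.22959129 -0.21545762]
2 [385.47772822 324.86295391] [407.91359053 356.46631314]
37 [386.88269868 313.73364098] [409.94263536 345.13630945]
```

The fingers closed to 34 mm with no grip force, so they are above the ring. The images were right: the real fingertips sit about 35 mm higher than reported. I'll reopen and go lower, checking force.

Call:
{"op": "drive_tool", "data": {
  "deltas": [
    {"linear": [0,0,0],"twist": 0,"claw": 1},
    {"linear": [0,0,0],"twist": 0,"claw": 1},
    {"linear": [0,0,0],"twist": 0,"claw": 1},
    {"linear": [0,0,0],"twist": 0,"claw": 1},
    {"linear": [0,0,0],"twist": 0,"claw": 1},
    {"linear": [0,0,0],"twist": 0,"claw": 1},
    {"linear": [0,0,-4],"twist": 0,"claw": 1},
    {"linear": [0,0,-8],"twist": 0,"claw": 1},
    {"linear": [0,0,-12],"twist": 0,"claw": 1},
    {"linear": [0,0,-16],"twist": 0,"claw": 1},
    {"linear": [0,0,-20],"twist": 0,"claw": 1},
    {"linear": [0,0,-20],"twist": 0,"claw": 1}
  ]
}}

```text
clock: 15.33
position: [0.4644, -0.3111, -0.0078]
ee_rot: [-0.001, 0.142, 0.99, 0.001]
contact_force: [-0.7, -0.2, 0.2]
width: 0.0854
gripper_force: 0.0
```

```bash
python3 -c "
from h import *
tips()
im=eyes.get_image('side')[325:360,380:416]; k=((im[...,0].astype(int)-im[...,1]>60)).astype(np.uint8);m=cv2.moments(k,True);print(m['m10']/m['m00']+380,m['m01']/m['m00']+325,m['m00'])"
```

```text
tip 321 385.5
tip 351 409.0
[ 464.61210162 -311.31458836   -7.36860511] [ 0.17591651 -0.44541929  0.26722864]
2 [384.44078308 331.22989743] [406.50302053 362.9292746 ]
37 [385.80707235 320.3688017 ] [408.47360638 351.89409823]
396.14027149321265 341.9185520361991 221.0
```

Call:
{"op": "drive_tool", "data": {
  "deltas": [
    {"linear": [1,0,-4],"twist": 0,"claw": 1},
    {"linear": [1,-0.5,-8],"twist": 0,"claw": 1},
    {"linear": [1,-0.5,-12],"twist": 0,"claw": 1},
    {"linear": [1,-0.5,-15],"twist": 0,"claw": 1},
    {"linear": [1,-0.5,-18],"twist": 0,"claw": 1},
    {"linear": [1,-0.5,-18],"twist": 0,"claw": 1}
  ]
}}

```text
clock: 15.93
position: [0.4655, -0.3118, -0.0255]
ee_rot: [-0.001, 0.142, 0.99, 0.0]
contact_force: [0.4, 0.4, -0.8]
width: 0.0852
gripper_force: 0.0
```

Call:
{"op": "drive_tool", "data": {
  "deltas": [
    {"linear": [0,0,0],"twist": 0,"claw": 0.7},
    {"linear": [0,0,0],"twist": 0,"claw": 0.6},
    {"linear": [0,0,0],"twist": 0,"claw": 0.6},
    {"linear": [0,0,0],"twist": 0,"claw": 0.6},
    {"linear": [0,0,0],"twist": 0,"claw": 0.6}
  ],
  "squeeze": 25
}}

```text
clock: 16.35
position: [0.4661, -0.3122, -0.0245]
ee_rot: [0.0, 0.142, 0.99, -0.0]
contact_force: [-1.0, 0.5, 0.7]
width: 0.0515
gripper_force: 0.0
```

```bash
python3 -c "
from h import *
tips()"
```

```text
tip 334 388.0
tip 353 405.5
[ 466.10638459 -312.22391941  -24.53705681] [-0.33666524 -1.0112908  -0.36272737]
2 [384.53293133 336.33098473] [406.36431838 368.08942977]
37 [385.88715666 325.68517601] [408.31010055 357.29007203]
```

Call:
{"op": "drive_tool", "data": {
  "deltas": [
    {"linear": [0,0,-2],"twist": 0,"claw": 0.5},
    {"linear": [0,0,-2],"twist": 0,"claw": 0.4},
    {"linear": [0,0,-2],"twist": 0,"claw": 0.4},
    {"linear": [0,0,-2],"twist": 0,"claw": 0.4},
    {"linear": [0,0,-2],"twist": 0,"claw": 0.4},
    {"linear": [0,0,-2],"twist": 0,"claw": 0.4}
  ],
  "squeeze": 30
}}

```text
clock: 16.9
position: [0.4664, -0.3125, -0.0256]
ee_rot: [0.001, 0.142, 0.99, -0.0]
contact_force: [-1.8, 0.8, 6.5]
width: 0.0424
gripper_force: 29.6
```

Gripped at 42 mm and 30 N, with the tips just touching the table. Lifting and moving over the post at (485,-39).

Call:
{"op": "drive_tool", "data": {
  "deltas": [
    {"linear": [0,0,10],"twist": 0,"claw": 0.4},
    {"linear": [0,0,30],"twist": 0,"claw": 0.4},
    {"linear": [0,0,60],"twist": 0,"claw": 0.4},
    {"linear": [0,0,90],"twist": 0,"claw": 0.4},
    {"linear": [0,0,115],"twist": 0,"claw": 0.4},
    {"linear": [0,0,125],"twist": 0,"claw": 0.4},
    {"linear": [0,0,125],"twist": 0,"claw": 0.4}
  ]
}}

```text
clock: 17.48
position: [0.4676, -0.3135, 0.1013]
ee_rot: [0.003, 0.142, 0.99, -0.002]
contact_force: [0.2, -0.2, -0.3]
width: 0.0426
gripper_force: 30.6
```

Call:
{"op": "drive_tool", "data": {
  "deltas": [
    {"linear": [2,28,0],"twist": 0,"claw": 0.4},
    {"linear": [4,57,0],"twist": 0,"claw": 0.4},
    {"linear": [6,85,0],"twist": 0,"claw": 0.4},
    {"linear": [8,113,0],"twist": 0,"claw": 0.4},
    {"linear": [10,141,0],"twist": 0,"claw": 0.4},
    {"linear": [12,169,0],"twist": 0,"claw": 0.4},
    {"linear": [14,197,0],"twist": 0,"claw": 0.4},
    {"linear": [16,225,0],"twist": 0,"claw": 0.4},
    {"linear": [17,250,0],"twist": 0,"claw": 0.4},
    {"linear": [18,265,0],"twist": 0,"claw": 0.4},
    {"linear": [19,273,0],"twist": 0,"claw": 0.4},
    {"linear": [19,273,0],"twist": 0,"claw": 0.4}
  ]
}}

```text
clock: 18.48
position: [0.484, -0.0376, 0.097]
ee_rot: [-0.001, 0.141, 0.99, 0.0]
contact_force: [-0.1, 0.3, -0.7]
width: 0.0427
gripper_force: 30.6
```

Call:
{"op": "drive_tool", "data": {
  "deltas": [
    {"linear": [0,0,-5],"twist": 0,"claw": 0.4},
    {"linear": [0,0,-10],"twist": 0,"claw": 0.4},
    {"linear": [0,0,-15],"twist": 0,"claw": 0.4},
    {"linear": [0,0,-15],"twist": 0,"claw": 0.4}
  ]
}}

```text
clock: 18.82
position: [0.4839, -0.0399, 0.0818]
ee_rot: [-0.001, 0.143, 0.99, 0.0]
contact_force: [0.0, -1.0, -0.1]
width: 0.0425
gripper_force: 30.6
```

```bash
python3 -c "
from h import *
s=sensors.get_state();p=s['position']*1000;print(p,s['width'],s['gripper_force'],s['contact_force'])
im=eyes.get_image('side'); q=proj('side',p+[0,0,33]); print('pred ring ctr',q, 'post top',proj('side',[485,-39,96]))
x,y=q.astype(int); w=im[y-25:y+25,x-25:x+25].astype(int); k=((w[...,0]-w[...,1]>50)).astype(np.uint8); r,c=np.nonzero(k); print(c.min()+x-25,c.max()+x-25,r.min()+y-25,r.max()+y-25,c.mean()+x-25,r.mean()+y-25)
a=im[190:290,270:380]; cv2.imwrite('pics/c9.png',cv2.resize(a[...,::-1],None,fx=6,fy=6,interpolation=cv2.INTER_CUBIC))"
```

```text
[483.90055595 -39.85646158  81.84324272] 0.04250444411179737 30.59856640174985 [ 0.01051942 -0.99600025 -0.14710005]
pred ring ctr [325.14979027 242.14441813] post top [325.21106639 247.96359138]
317 325 236 248 321.3068181818182 241.90909090909093
```

View pics/c9.png

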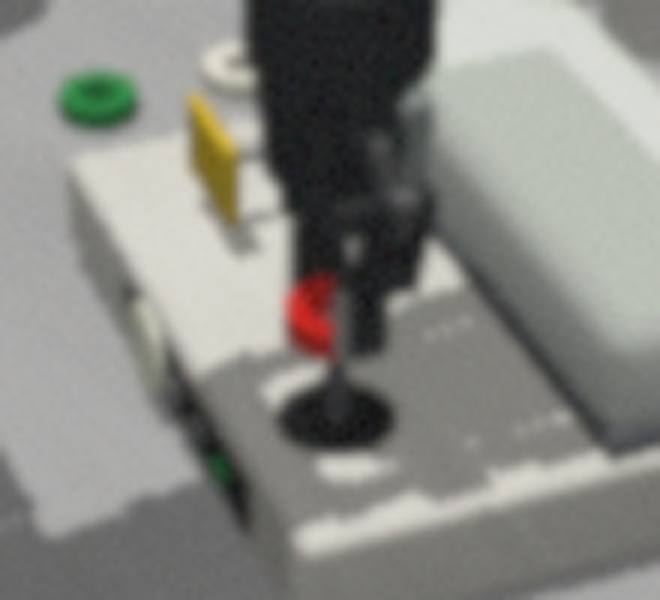

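The crop shows the held red ring at about (322,242), lying flat and centred over the post, with its left edge at the predicted column 317. Lowering it over the post.

Call:
{"op": "drive_tool", "data": {
  "deltas": [
    {"linear": [1,1,0],"twist": 0,"claw": 0.4},
    {"linear": [1,1,-5],"twist": 0,"claw": 0.4},
    {"linear": [1,1,-10],"twist": 0,"claw": 0.4},
    {"linear": [1,1,-15],"twist": 0,"claw": 0.4},
    {"linear": [1,1,-20],"twist": 0,"claw": 0.4},
    {"linear": [1,1,-20],"twist": 0,"claw": 0.4}
  ]
}}

```text
clock: 19.37
position: [0.485, -0.0379, 0.0621]
ee_rot: [-0.001, 0.142, 0.99, 0.0]
contact_force: [-0.6, 0.2, -0.3]
width: 0.0422
gripper_force: 30.6
```

Call:
{"op": "drive_tool", "data": {
  "deltas": [
    {"linear": [0,0,-5],"twist": 0,"claw": 0.4},
    {"linear": [0,0,-10],"twist": 0,"claw": 0.4},
    {"linear": [0,0,-15],"twist": 0,"claw": 0.4},
    {"linear": [0,0,-20],"twist": 0,"claw": 0.4},
    {"linear": [0,0,-23],"twist": 0,"claw": 0.4},
    {"linear": [0,0,-23],"twist": 0,"claw": 0.4}
  ]
}}

```text
clock: 19.87
position: [0.4853, -0.038, 0.0395]
ee_rot: [-0.001, 0.142, 0.99, 0.0]
contact_force: [-0.9, -0.5, -0.6]
width: 0.0422
gripper_force: 30.6
```

Call:
{"op": "drive_tool", "data": {
  "deltas": [
    {"linear": [0,0,-1],"twist": 0,"claw": 0.4},
    {"linear": [0,0,-2],"twist": 0,"claw": 0.4},
    {"linear": [0,0,-3],"twist": 0,"claw": 0.4},
    {"linear": [0,0,-3.5],"twist": 0,"claw": 0.4},
    {"linear": [0,0,-3.5],"twist": 0,"claw": 0.4}
  ]
}}

```text
clock: 20.28
position: [0.486, -0.0382, 0.0368]
ee_rot: [0.0, 0.142, 0.99, 0.0]
contact_force: [0.8, -0.4, -0.3]
width: 0.0424
gripper_force: 30.6
```

Call:
{"op": "drive_tool", "data": {
  "deltas": [
    {"linear": [0,0,0],"twist": 0,"claw": 0.5},
    {"linear": [0,0,0],"twist": 0,"claw": 0.55},
    {"linear": [0,0,0],"twist": 0,"claw": 0.65},
    {"linear": [0,0,0],"twist": 0,"claw": 0.8},
    {"linear": [0,0,0],"twist": 0,"claw": 0.8},
    {"linear": [0,0,0],"twist": 0,"claw": 0.8}
  ]
}}

```text
clock: 20.78
position: [0.4861, -0.0382, 0.0369]
ee_rot: [0.0, 0.142, 0.99, 0.0]
contact_force: [0.7, -0.0, 0.7]
width: 0.0681
gripper_force: 0.0
```

Call:
{"op": "drive_tool", "data": {
  "deltas": [
    {"linear": [0,0,10],"twist": 0,"claw": 0.8},
    {"linear": [0,0,25],"twist": 0,"claw": 0.8},
    {"linear": [0,0,50],"twist": 0,"claw": 0.8},
    {"linear": [0,0,80],"twist": 0,"claw": 0.8},
    {"linear": [0,0,110],"twist": 0,"claw": 0.8},
    {"linear": [0,0,140],"twist": 0,"claw": 0.8},
    {"linear": [0,-30,150],"twist": 0,"claw": 0.8},
    {"linear": [0,-70,150],"twist": 0,"claw": 0.8},
    {"linear": [0,-110,150],"twist": 0,"claw": 0.8},
    {"linear": [0,-150,150],"twist": 0,"claw": 0.8},
    {"linear": [0,-180,150],"twist": 0,"claw": 0.8},
    {"linear": [0,-180,150],"twist": 0,"claw": 0.8}
  ]
}}

```text
clock: 21.78
position: [0.4864, -0.2242, 0.1867]
ee_rot: [0.001, 0.145, 0.989, -0.002]
contact_force: [0.5, 0.3, 0.4]
width: 0.0682
gripper_force: 0.0
```

```bash
python3 -c "
from h import *
print(sensors.get_state()['contact_force'])
for n in('top','side'):
    im=eyes.get_image(n); cv2.imwrite(f'pics/end_{n}.png',im[...,::-1]); q=proj(n,[485,-39,67]); x,y=q.astype(int); w=im[y-25:y+25,x-25:x+25].astype(int); k=((w[...,0]-w[...,1]>50)).astype(np.uint8); r,c=np.nonzero(k)
    print(n,q,len(r), c.min()+x-25,c.max()+x-25,r.min()+y-25,r.max()+y-25)
    o=cv2.imread(f'pics/{n}0.png')[...,::-1].copy()
    for nm,lo,hi in(('green',(45,100,60),(80,255,255)),('blue',(105,120,60),(120,255,255)),('yellow',(22,130,80),(32,255,255)),('red',(0,150,100),(4,255,255))):
        print(n,nm,[[c.tolist() for c,s in blobs(i,lo,hi,40)[0] if s[4]<800] for i in(o,im)])
"
```

```text
[0.53282411 0.33883074 0.43352187]
top [339.86487911 256.420608  ] 215 331 349 248 265
top green [[[66.6, 80.7], [32.8, 81.7], [8.5, 81.9], [201.1, 216.1]], [[201.1, 216.1]]]
top blue [[[204.6, 285.2]], [[204.6, 285.2]]]
top yellow [[[278.0, 235.9], [233.6, 310.2]], [[278.0, 235.9], [233.7, 310.2]]]
top red [[[518.8, 268.4], [445.9, 265.8]], [[339.6, 256.2], [518.7, 268.5]]]
side [325.10737782 257.17551574] 176 317 334 251 263
side green [[[286.0, 206.2]], [[286.0, 206.2]]]
side blue [[[4.2, 95.8]], [[4.1, 95.8]]]
side yellow [[[305.4, 215.7]], [[305.4, 215.7]]]
side red [[[396.7, 342.1], [456.9, 367.5]], [[325.5, 258.0], [456.9, 367.5]]]
```

The red ring is centred on the post in both views, at top (339.6,256.2) and side (325.5,258). That matches it lying flat on the deck, and the things I checked (green and blue tags, paddle, jar lids) haven't moved.

```bash
python3 -c "
from rig import manip
print(manip.sign_off())"
```

```text
the job is handed in; nothing more can be done
None
```

The latch is too stiff: it had not clicked after about 12.5 N held for over half a second, so I put the red tag flat over the post and handed the job in at about 22 s.

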